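# Rock a straightedge over a crowned board

## Robot

A 7-joint arm with a two-finger parallel gripper is mounted at the origin on a cart in front of the work surface, level with it; the furniture and walls round the work are solid. World frame = base frame: x ahead of the robot, y to its left, z up, the work surface at z = 0. Lengths are in m, angles in rad, forces in N, time in s.
With the tool pointing down it reaches from about 0.425 to 0.875 m from the base axis. Payload 9.9 kg.
Tool frame: the origin (TCP) lies midway between the tips of the shut fingers; the grasp point (between the pads) lies 19 mm behind it; z points along the fingers, y is the line along which they close (so a half turn about z gives the same grasp; the last joint's range is limited). The gripper opens to 85 mm and grips with 20 to 120 N. Pads are 22 mm wide; open, the fingers measure 114 mm over their backs; the gripper's body (76 mm by 85 mm) begins 54 mm behind the grasp point. The pads swing forward as they close: fully open they stand 13 mm farther back than shut.
Start: joints at [-0.868, 0.576, 0.025, 1.437, -0.015, 1.129, -0.057], TCP at [0.478, 0.477, 0.231] pointing down, gripper open.
Joint ranges: [-2.76, 2.76], [-0.34, 2.15], [-1.52, 1.57], [0.19, 2.46], [-1.09, 4.23], [0.17, 1.99], [-2.82, 2.82]. Speed limits (rad/s): [2.22, 2.22, 3.01, 3.01, 3.14, 3.14, 3.14].

## Interface

Orientations are given as [roll, pitch, yaw] about the fixed x, y, z axes, in that order (R = Rz(yaw) Ry(pitch) Rx(roll)).
In Python, from station import arm gives the robot as it stands.
- The arm moves only by the shell command python3 -m inch 'ROWS' [OPENING] [FORCE]. ROWS is JSON, a list of rows, each a list of 6 numbers: the shift along the tool's x, y, z normalised to -1 to 1, where 1 is 0.12 m, then the turn, a rotation vector about the tool's x, y, z normalised to -1 to 1, where 1 is 0.5 rad. In form: [[x, y, z, wx, wy, wz], ...]. A call has 1 to 5 rows; each row is the pose to reach, as a shift and turn from the pose commanded when the call began, along the tool's axes at that moment; what a row does not reach only later rows make up. A row lasts 1/10 s, in which the tool goes at most 50 mm and 8.59 degrees, less where a joint would pass 70% of its speed; a pose out of reach is approached as far as the arm can. A call with a number of a shift or a turn outside -1 to 1 is refused whole. A call with a gripper value outside its range is refused whole. OPENING is the closure, from -1 (fully open) to 1 (shut), set as the call begins (- or left out, the last holds). The fingers move at their own pace and stop on an object; FORCE is the grip in N (left out, the last holds). Time passes only in rows, so rows that repeat a pose let the fingers close. It gives the time, the measured TCP pose, the force, the opening and the grip force at its end, in the units of the state.
- arm.sense(): the state, without advancing time (a new reading comes with each control period).
- arm.grab_frame(name): name is "scene" or "side" or "wrist"; returns the picture (400x640x3 uint8, red, green, blue); there is no depth.
- arm.camera_info(name): a dict with "fx", "fy", "cx", "cy" (pixels), "xyz" and "orientation" of the camera in the world. Camera axes: x right, y down, z forward; pixel columns grow to the right and rows downward; lengths in m; the calibration is good to about 2 mm. A picture is of the moment at which its call begins: read the wrist's pose just before it. camera_info takes no time and is no camera call; for the wrist camera it gives the pose at the moment of the call.
- arm.hand_in(): hands the job in; it is judged then, once.
The state is a dict: "clock": time; "joint_pos": joint angles; "joint_velocities": joint speeds; "effort": joint torques, N m; "eef_pos": TCP position; "tool_rot": TCP orientation; "wrist_force": force on the tool from outside, world axes, zero at the start; "ft_torque": the same for the moment, N m; "opening": opening from 0.0 (shut) to 1.0 (fully open); "finger_force": force on a finger pad.
Only numpy, scipy, OpenCV 4.12 (cv2) and the standard library are available. Lean on these libraries where they do the work, as an engineer would, in place of code of your own. Each camera call takes 0.05 s, during which the arm holds its last target. There are 200 camera calls.

## Task

Two light wooden boards are screwed to the bench; find the crowned one, whose middle stands higher than its left and right ends. Take the straightedge from its cradle, lay it from left to right across that board, centred on the crown, and let go; then press its left end down until it meets the board and hold it there for a moment, and after that do the same with its right end, so that it rocks over the crown both ways. Finally put the straightedge back in both saddles of its cradle, without disturbing the other things on the bench.

Things in the scene. Friction and masses are not known exactly. Their poses are not given: they have to be found in the camera images.
- straightedge: straightedge: aluminium bar with black plastic end caps, 30 (x) x 180 (y, its long axis) x 34 (z) mm, about 0.3 kg, loose. Origin at the centre of its underside, z up. It looks the same either way round. It starts in the cradle.
- end_a (a point): end of the straightedge at its +y: middle of the lower edge there, 90 mm from the straightedge's origin
- end_b (a point): end of the straightedge at its -y: middle of the lower edge there, 90 mm from the straightedge's origin
- crowned_board: crowned light-wood board, fixed, 90 (x) x 170 (y) mm. Origin at the centre of its underside, z up, +y its left end seen from the robot (yaw within 0.25). Top 24 mm high on a level crest strip 20 mm wide along x through the middle, falling straight to 15 mm at the left (+y) and right (-y) ends. A straightedge centred on it lies level and tips 0.12 rad when an end is pressed.
- flat_board: flat light-wood board, fixed to the bench, same 90 (x) x 170 (y) mm plan, 24 mm high everywhere; not needed. Origin at the centre of its underside. The two boards may stand in either place.
- cradle: cradle: dark wooden base, fixed, 58 (x) x 130 (y) x 10 mm, with two U-shaped saddles 16 mm long at y = -50 and +50 mm. Saddle floors 22 mm above the bench, cheeks up to 34 mm, slot between the cheeks 40 mm wide, open at its ends along y. Origin at the centre of its underside, z up; the straightedge lies along its y, either way round.
- tape_roll: bystander: roll of masking tape, 99 mm across, 24 mm high, lying flat, loose; origin at the centre of its underside
- offcut: bystander: light wood offcut block, 45 x 70 x 28 mm, loose; origin at the centre of its underside

How it is judged:
By the outcome, as a careful person would: the job done as asked, in the order asked, and still so for the second after the job is handed in, with the robot touching nothing.
It also fails if it takes over 53 s, if anything falls off the work surface, if the arm or the gripper's body presses on something with over 40 N, if the wrist force passes 120 N, or if a joint passes its speed limit or range.

## Working session

There is one attempt and no reset: what is moved stays moved. The work goes in short steps, Python scripts to look and compute and a shell command to move; the robot and the scene stay as the last step left them, time stands still between calls to the robot, and variables do not carry over. Pictures are saved under pics/ and viewed, at most 10 in all, crops included, and the job is handed in when it is done.

```bash
mkdir -p pics; ls; python3 - <<'E'
from station import arm
import cv2,numpy as np
s=arm.sense(); print(s)
for n in ["scene","side","wrist"]:
    print(n,arm.camera_info(n)); cv2.imwrite(f"pics/{n}0.png",arm.grab_frame(n)[:,:,::-1])
E
```

```text
pics
{'clock': 0.0, 'joint_pos': array([-0.86782398,  0.57654086,  0.02482571,  1.43789538, -0.01499001,
        1.12897113, -0.05650129]), 'joint_velocities': array([ 3.34615745e-04,  2.39066769e-03, -1.87589747e-03,  1.31152591e-04,
       -3.24883743e-04, -1.90593010e-03, -5.95618012e-06]), 'effort': array([-9.44122621e-04, -7.65777683e+01,  2.24944755e+00, -2.85973155e+01,
        1.50880805e-02,  1.30711406e-02,  1.86855425e-05]), 'eef_pos': array([0.47763309, 0.47634216, 0.23044081]), 'tool_rot': array([-3.13996443e+00,  8.42802561e-05,  2.35487305e+00]), 'wrist_force': array([-0.56191445,  0.42714193, -0.01723213]), 'ft_torque': array([ 0.01000254,  0.03855767, -0.03791174]), 'finger_force': 0.0, 'opening': 0.9983006744773167}
scene {'fx': 413.8917129902744, 'fy': 413.8917129902744, 'cx': 321.08076872942985, 'cy': 197.77819886154637, 'xyz': array([ 1.1715472 , -0.57236835,  0.60526755]), 'orientation': array([-2.18965026,  0.01319649,  0.79518127])}
side {'fx': 515.6630405139205, 'fy': 515.6630405139205, 'cx': 324.4514961997265, 'cy': 196.55362651994244, 'xyz': array([ 0.34013262, -0.89862409,  0.52674551]), 'orientation': array([-2.07063904,  0.00355064, -0.26427661])}
wrist {'fx': 285.5476262329612, 'fy': 285.5476262329612, 'cx': 322.8796148605107, 'cy': 200.23292486959133, 'xyz': array([0.42594101, 0.52800636, 0.37304993]), 'orientation': array([2.84861435e+00, 7.86282306e-04, 7.83450795e-01])}
```

View pics/scene0.png

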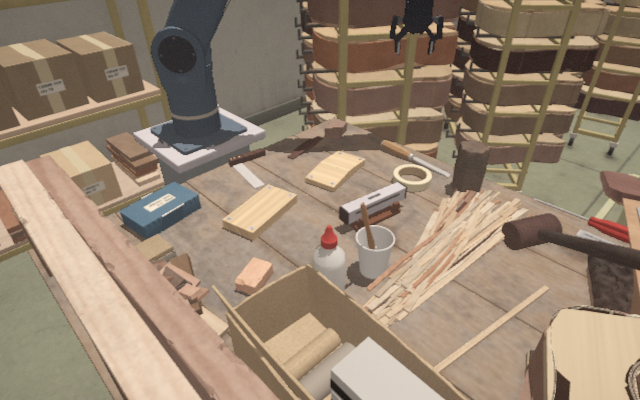

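View pics/side0.png

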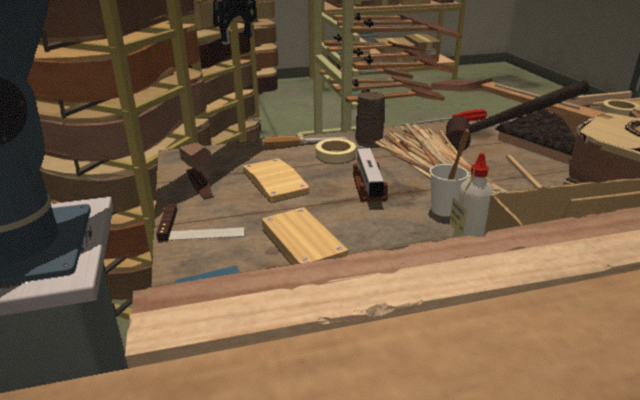

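The scene view shows boards at about (335,170) and (261,211), the straightedge on its cradle at (374,203), the tape at (412,178) and the offcut at (254,276). In the side view the boards are at (277,178) and (304,235) and the straightedge at (368,175). I'll zoom in next to see which board is crowned.

```bash
python3 - <<'E'
import cv2,numpy as np
a=cv2.imread("pics/scene0.png");b=cv2.imread("pics/side0.png")
f=lambda im,x,y,w=100,h=75:cv2.resize(im[y:y+h,x:x+w],(400,300),interpolation=cv2.INTER_CUBIC)
cv2.imwrite("pics/m1.png",np.vstack([np.hstack([f(a,285,130),f(a,211,175)]),np.hstack([f(b,230,140),f(b,255,197)])]))
cv2.imwrite("pics/m2.png",np.vstack([np.hstack([f(a,325,165),cv2.resize(cv2.imread("pics/wrist0.png"),(480,300))[:,:400]]),np.hstack([f(b,320,130),f(b,330,130)])]))
E
```

```text
(no output)
```

View pics/m1.png

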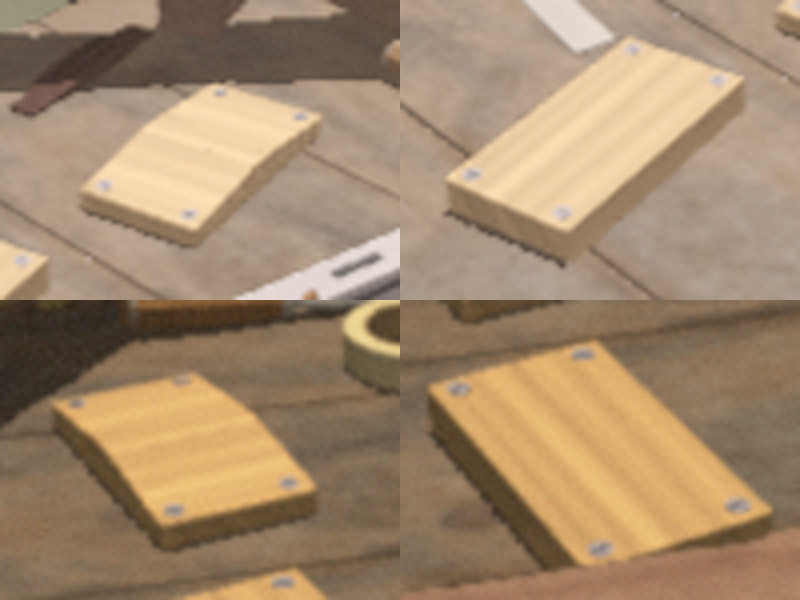

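View pics/m2.png

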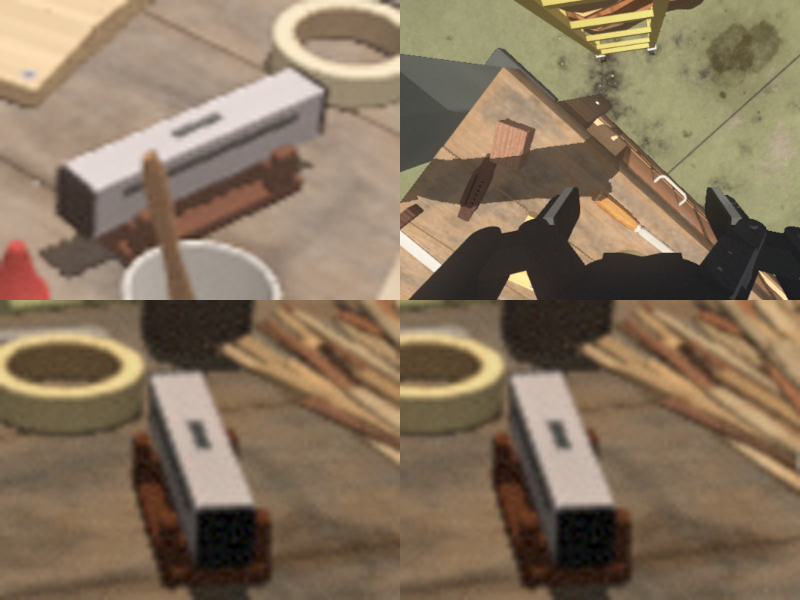

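The crowned board is the one nearer the robot's left, at scene (335,170) and side (277,178); the other is flat. In the m2 crops the bar's top corners are clear in both views, so I'll triangulate them.

```bash
cat > h.py <<'E'
from station import arm
import numpy as np
from scipy.spatial.transform import Rotation as R
def ray(c,p):
    d=np.array([(p[0]-c["cx"])/c["fx"],(p[1]-c["cy"])/c["fy"],1]); d=R.from_euler('xyz',c["orientation"]).as_matrix()@d
    return np.array(c["xyz"]),d/np.linalg.norm(d)
def tri(*obs):
    A=0;b=0;rs=[ray(c,p) for c,p in obs]
    for o,d in rs:
        P=np.eye(3)-np.outer(d,d);A=A+P;b=b+P@o
    x=np.linalg.solve(A,b);return x,max(np.linalg.norm((np.eye(3)-np.outer(d,d))@(x-o)) for o,d in rs)
def plane(c,p,z):
    o,d=ray(c,p);return o+d*(z-o[2])/d[2]
E
python3 - <<'E'
from h import *
np.set_printoptions(precision=4,suppress=True)
S=arm.camera_info("scene");T=arm.camera_info("side")
P=dict(b_mp=((338.25,150.75),(243,166.25)),b_pp=((365.5,159.5),(278.25,158.25)),b_pm=((334.25,188.5),(309,187.5)),b_mm=((305,178.75),(270,197.5)),
cr_m=((321.25,161.75),(257.5,175)),cr_p=((349.5,170.75),(293,168.25)),
s_pm=((348.75,212.5),(383.25,181.75)),s_mm=((339.5,207.5),(369.25,182.5)),s_pp=((406.25,185.75),(371.75,148)),s_mp=((397.5,182),(357.5,148.75)))
X={}
for k,(a,b) in P.items():
    X[k],e=tri((S,a),(T,b));print(k,X[k],round(e*1e3,1))
for n,z in (("b",.015),("s",.056)):
    for cam,i in((S,0),(T,1)):
        q={k:plane(cam,P[n+"_"+k][i],z) for k in("pp","mp","pm","mm")}
        v=q["pp"]+q["mp"]-q["pm"]-q["mm"];w=q["pp"]-q["mp"]+q["pm"]-q["mm"]
        print(n,i,sum(q.values())/4,"yaw",np.arctan2(-v[0],v[1]),"L",np.linalg.norm(v)/2,"W",np.linalg.norm(w)/2)
print("cup rim/brush",plane(S,(357,237),.08),plane(S,(393,237),.08),plane(T,(440,175),.08),"tape",plane(S,(412,178),.024),plane(T,(336,150),.024))
print("glue",plane(S,(330,230),.12),plane(T,(480,160),.12))
E
```

```text
b_mp [0.4395 0.2048 0.013 ] 0.8
b_pp [0.5273 0.2248 0.0125] 0.7
b_pm [0.5636 0.0602 0.0107] 1.0
b_mm [0.4751 0.0399 0.0098] 1.0
cr_m [0.4619 0.1139 0.0271] 2.5
cr_p [0.5456 0.1374 0.0228] 1.6
s_pm [ 0.696  -0.0316  0.0531] 0.4
s_mm [ 0.6673 -0.0303  0.053 ] 1.2
s_pp [0.729  0.1319 0.0579] 2.8
s_mp [0.6983 0.1401 0.0536] 0.2
b 0 [0.5058 0.1278 0.015 ] yaw 0.2331250106198979 L 0.17286045898716831 W 0.09029227941957631
b 1 [0.5003 0.1267 0.015 ] yaw 0.20702490977704288 L 0.17016869742330845 W 0.09041087926757607
s 0 [0.6986 0.0518 0.056 ] yaw -0.15996872481210694 L 0.1746275184028701 W 0.025748470888181777
s 1 [0.6963 0.0482 0.056 ] yaw -0.1960362802065443 L 0.17090590382494494 W 0.03088329175418137
cup rim/brush [ 0.7825 -0.1036  0.08  ] [ 0.8317 -0.0549  0.08  ] [ 0.7928 -0.0841  0.08  ] tape [0.688  0.2198 0.024 ] [0.6678 0.2114 0.024 ]
glue [ 0.7643 -0.1593  0.12  ] [ 0.8536 -0.1189  0.12  ]
```

```bash
cat >> h.py <<'E'
def plan(pos,yaw,n=1,roll=np.pi,pitch=0.,start=None):
    s=arm.sense();p0,r0=(s["eef_pos"],R.from_euler('xyz',s["tool_rot"])) if start is None else start
    r1=R.from_euler('xyz',[roll,pitch,yaw]);rv=(r0.inv()*r1).as_rotvec();pos=np.array(pos,float)
    for i in range(n):
        a=p0+(pos-p0)*i/n;b=p0+(pos-p0)*(i+1)/n;ra=r0*R.from_rotvec(rv*i/n)
        print(np.round(np.r_[ra.inv().apply(b-a)/.12,rv/n/.5],3).tolist())
    return pos,r1
E
python3 -c "
from h import *
plan([.698,.05,.231],1.396,5)"; python3 -m inch --help | head -20
```

```text
[-0.762, -0.242, -0.0, -0.0, 0.0, 0.384]
[-0.795, -0.092, -0.0, -0.0, 0.0, 0.384]
[-0.798, 0.061, -0.001, -0.0, 0.0, 0.384]
[-0.771, 0.212, -0.001, -0.0, 0.0, 0.384]
[-0.717, 0.355, -0.001, -0.0, 0.0, 0.384]invalid input: not JSON, or not a number
```

```bash
python3 -m inch '[[-0.76,-0.24,0,0,0,0.38],[-0.76,-0.24,0,0,0,0.38]]' && python3 -m inch '[[-0.8,-0.09,0,0,0,0.38],[-0.8,-0.09,0,0,0,0.38]]' && python3 -m inch '[[-0.8,0.06,0,0,0,0.38],[-0.8,0.06,0,0,0,0.38]]' && python3 -m inch '[[-0.77,0.21,0,0,0,0.38],[-0.77,0.21,0,0,0,0.38]]' && python3 -m inch '[[-0.72,0.35,0,0,0,0.38],[-0.72,0.35,0,0,0,0.38],[-0.72,0.35,0,0,0,0.38],[-0.72,0.35,0,0,0,0.38]]'
python3 - <<'E'
from h import *
import cv2
c=arm.camera_info("wrist");im=arm.grab_frame("wrist");cv2.imwrite("pics/w1.png",im[:,:,::-1])
s=arm.sense();print(s["eef_pos"],s["tool_rot"],c["xyz"],c["orientation"],s["clock"])
np.save("w1.npy",c,allow_pickle=True)
E
```

```text
clock: 0.35
eef_pos: [0.5217, 0.3914, 0.2307]
tool_rot: [-3.141, -0.0, 2.162]
wrist_force: [0.7, -0.4, 0.3]
opening: 1.002
finger_force: 0.0
clock: 0.55
eef_pos: [0.5674, 0.304, 0.2312]
tool_rot: [-3.141, 0.0, 1.969]
wrist_force: [0.6, 0.2, 0.1]
opening: 0.997
finger_force: 0.0
clock: 0.75
eef_pos: [0.6117, 0.2185, 0.2312]
tool_rot: [-3.141, 0.0, 1.779]
wrist_force: [0.6, -0.7, 0.2]
opening: 1.004
finger_force: 0.0
clock: 0.95
eef_pos: [0.656, 0.1335, 0.2312]
tool_rot: [-3.141, 0.0, 1.589]
wrist_force: [0.4, 0.8, 0.7]
opening: 1.006
finger_force: 0.0
clock: 1.35
eef_pos: [0.6994, 0.0488, 0.2306]
tool_rot: [-3.141, 0.001, 1.402]
wrist_force: [-0.6, 1.0, -0.0]
opening: 1.001
finger_force: 0.0
[0.69910967 0.05085196 0.23071724] [-3.14041980e+00 -4.94876358e-04  1.40510461e+00] [0.71203219 0.12078208 0.37310764] [ 2.84859510e+00  6.17526550e-04 -1.68943296e-01] 1.4
```

View pics/w1.png

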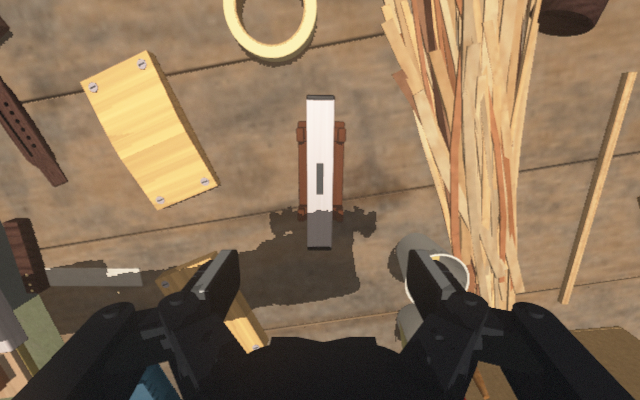

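The wrist view shows the bar's top from (306–334,96) to (307–331,250), the crowned board's corners at (81,83), (150,51), (218,186), (159,209), and the tape at (270,15). Next I'll refine the poses from these.

```bash
python3 - <<'E'
from h import *
np.set_printoptions(precision=4,suppress=True)
S=arm.camera_info("scene");T=arm.camera_info("side");W=arm.camera_info("wrist")
P=dict(b_mp=((338.25,150.75),(243,166.25),(81,82)),b_pp=((365.5,159.5),(278.25,158.25),(150,51)),b_pm=((334.25,188.5),(309,187.5),(218,185)),b_mm=((305,178.75),(270,197.5),(159,208)),
s_pm=((348.75,212.5),(383.25,181.75),(331,249)),s_mm=((339.5,207.5),(369.25,182.5),(307,249)),s_pp=((406.25,185.75),(371.75,148),(334.5,97)),s_mp=((397.5,182),(357.5,148.75),(306.5,96)))
for n,z in (("b",.015),("s",.056)):
    q={}
    for k in("pp","mp","pm","mm"):
        p=P[n+"_"+k];q[k],e=tri((S,p[0]),(T,p[1]),(W,p[2]));print(n,k,q[k],e*1e3)
    for i in (-1,2):
        if i==2: q={k:plane(W,P[n+"_"+k][2],z) for k in q}
        v=q["pp"]+q["mp"]-q["pm"]-q["mm"];w=q["pp"]-q["mp"]+q["pm"]-q["mm"]
        print(n,i,sum(q.values())/4,"yaw",np.arctan2(-v[0],v[1]),"L",np.linalg.norm(v)/2,"W",np.linalg.norm(w)/2)
plan([.698,.05,.028],np.pi/2-.175)
E
```

```text
b pp [0.5277 0.2241 0.0127] 1.0677123031862659
b mp [0.439  0.2052 0.0132] 1.2829541278800856
b pm [0.5632 0.0591 0.0116] 1.6915917172648585
b mm [0.4749 0.0404 0.0096] 1.206439778593463
b -1 [0.5012 0.1322 0.0118] yaw 0.21320427576007098 L 0.16873231540370456 W 0.09050676762014166
b 2 [0.5025 0.1323 0.015 ] yaw 0.21900076804527252 L 0.1676134777459123 W 0.08962551944537855
s pp [0.7278 0.1363 0.0558] 4.288255285225165
s mp [0.6978 0.1429 0.0523] 1.4826040598798922
s pm [ 0.6957 -0.0338  0.0545] 1.7206099638000087
s mm [ 0.6667 -0.0306  0.0532] 1.6010335490043772
s -1 [0.697  0.0537 0.0539] yaw -0.18194413629149309 L 0.17463543706183535 W 0.030004394715473726
s 2 [0.6961 0.0545 0.056 ] yaw -0.17920711207339837 L 0.17559460710300984 W 0.02932367855569758
[-0.009, -0.006, 1.689, -0.002, -0.001, 0.019]
```

```bash
python3 -c "
from h import *
plan([.697,.053,.03],1.393,2)"; python3 -m inch '[[0.01,-0.01,0.83,0,0,0.02],[0.01,-0.01,0.83,0,0,0.02],[0.01,-0.01,0.83,0,0,0.02]]' -0.3; python3 -c "
from h import *
plan([.697,.053,.03],1.393)"
```

```text
[0.007, -0.009, 0.836, -0.001, -0.0, 0.012]
[0.007, -0.01, 0.836, -0.001, -0.0, 0.012]
clock: 1.7
eef_pos: [0.6935, 0.0546, 0.1251]
tool_rot: [-3.13, 0.002, 1.398]
wrist_force: [-0.8, -0.4, -1.3]
opening: 0.649
finger_force: 0.0
[-0.007, 0.041, 0.792, -0.024, 0.003, 0.011]
```

```bash
python3 -m inch '[[0,0.01,0.78,0,0,0.01],[0,0.01,0.78,0,0,0.01],[0,0.01,0.78,0,0,0.01],[0,0.01,0.78,0,0,0.01],[0,0.01,0.78,0,0,0.01]]'; python3 -c "
from h import *
plan([.697,.053,.03],1.393)"
```

```text
clock: 2.2
eef_pos: [0.7018, 0.052, 0.0419]
tool_rot: [3.137, -0.001, 1.39]
wrist_force: [-0.4, 0.6, 0.8]
opening: 0.652
finger_force: 0.0
[0.001, -0.041, 0.099, 0.009, -0.003, -0.005]
```

```bash
python3 -m inch '[[0,0,0,0,0,0],[0,0,0,0,0,0],[0,0,0,0,0,0]]'; python3 -c "
from h import *
plan([.697,.053,.03],1.393)"
```

```text
clock: 2.5
eef_pos: [0.7001, 0.0516, 0.0393]
tool_rot: [3.14, -0.001, 1.39]
wrist_force: [-0.8, 0.1, -0.4]
opening: 0.644
finger_force: 0.0
[0.007, -0.028, 0.078, 0.003, -0.001, -0.006]
```

```bash
python3 -m inch '[[0,-0.02,0.06,0,0,0],[0,-0.02,0.06,0,0,0],[0,-0.02,0.06,0,0,0]]'; python3 -m inch '[[0,0,0,0,0,0],[0,0,0,0,0,0],[0,0,0,0,0,0],[0,0,0,0,0,0],[0,0,0,0,0,0]]' 1 50
```

```text
clock: 2.8
eef_pos: [0.6968, 0.052, 0.0304]
tool_rot: [-3.141, 0.0, 1.39]
wrist_force: [-0.1, -0.1, -0.0]
opening: 0.651
finger_force: 0.0
clock: 3.3
eef_pos: [0.6973, 0.0519, 0.0311]
tool_rot: [3.141, 0.0, 1.39]
wrist_force: [-0.6, -0.3, 2.2]
opening: 0.337
finger_force: 50.7
```

```bash
python3 -m inch '[[0,0,-0.4,0,0,0],[0,0,-0.8,0,0,0],[0,0,-0.8,0,0,0],[0,0,-0.8,0,0,0]]'; python3 -c "
from h import *
plan([.5025,.130,.12],1.785,2)"
```

```text
clock: 3.7
eef_pos: [0.6975, 0.0521, 0.1276]
tool_rot: [3.14, -0.001, 1.39]
wrist_force: [0.4, -0.0, -3.3]
opening: 0.342
finger_force: 51.1
[0.173, -0.858, 0.031, 0.002, -0.0, -0.395]
[0.338, -0.807, 0.031, 0.002, -0.0, -0.395]
```

```bash
python3 -m inch '[[0.09,-0.43,0,0,0,-0.2],[0.17,-0.86,0.03,0,0,-0.4],[0.17,-0.86,0.03,0,0,-0.4]]' && python3 -m inch '[[0.17,-0.4,0,0,0,-0.2],[0.34,-0.8,0.03,0,0,-0.39],[0.34,-0.8,0.03,0,0,-0.39],[0.34,-0.8,0.03,0,0,-0.39],[0.34,-0.8,0.03,0,0,-0.39]]'; python3 -c "
from h import *
import cv2
plan([.5025,.130,.06],1.785,1)
for n in('side','scene'):cv2.imwrite('pics/%s1.png'%n,arm.grab_frame(n)[:,:,::-1])
"
```

```text
clock: 4.0
eef_pos: [0.5906, 0.0933, 0.12]
tool_rot: [-3.129, -0.001, 1.597]
wrist_force: [-0.0, 0.0, -3.4]
opening: 0.345
finger_force: 51.5
clock: 4.5
eef_pos: [0.5033, 0.1293, 0.1191]
tool_rot: [-3.141, 0.001, 1.784]
wrist_force: [0.6, -0.3, -3.4]
opening: 0.339
finger_force: 51.8
[0.008, -0.005, 0.493, -0.001, 0.001, -0.003]
```

```bash
python3 -m inch '[[0,0,0.3,0,0,0],[0,0,0.58,0,0,0],[0,0,0.58,0,0,0],[0,0,0.58,0,0,0],[0,0,0.58,0,0,0]]'; python3 -m inch '[[0,0,0,0,0,0],[0,0,0,0,0,0],[0,0,0,0,0,0]]'; python3 -c "
from h import *
plan([.5025,.130,.033],1.785,1)"
```

```text
clock: 5.1
eef_pos: [0.5039, 0.1295, 0.0514]
tool_rot: [3.14, 0.0, 1.784]
wrist_force: [0.5, 0.2, -3.1]
opening: 0.346
finger_force: 51.6
clock: 5.4
eef_pos: [0.503, 0.1298, 0.0508]
tool_rot: [3.14, -0.0, 1.785]
wrist_force: [0.6, 0.4, -3.5]
opening: 0.339
finger_force: 51.6
[0.003, -0.004, 0.149, 0.003, -0.0, -0.0]
```

```bash
python3 -m inch '[[0,0,0.07,0,0,0],[0,0,0.11,0,0,0],[0,0,0.12,0,0,0],[0,0,0.12,0,0,0]]'; python3 -m inch '[[0,0,0.02,0,0,0],[0,0,0.02,0,0,0],[0,0,0.02,0,0,0]]'
```

```text
clock: 5.8
eef_pos: [0.5023, 0.1295, 0.0352]
tool_rot: [-3.141, 0.0, 1.785]
wrist_force: [-0.1, -0.5, -3.6]
opening: 0.341
finger_force: 51.8
clock: 6.1
eef_pos: [0.5027, 0.1296, 0.0333]
tool_rot: [3.142, -0.0, 1.785]
wrist_force: [-0.2, 0.3, -3.1]
opening: 0.34
finger_force: 51.9
```

```bash
for i in 1 2; do python3 -m inch '[[0,0,0.01,0,0,0],[0,0,0.01,0,0,0],[0,0,0.01,0,0,0]]' | grep -E "eef|wrist"; done
```

```text
eef_pos: [0.5028, 0.1296, 0.0329]
wrist_force: [-2.7, -0.0, 8.8]
eef_pos: [0.5028, 0.1296, 0.0329]
wrist_force: [-6.0, -1.6, 25.6]
```

```bash
python3 -m inch '[[0,0,-0.012,0,0,0],[0,0,-0.012,0,0,0],[0,0,-0.012,0,0,0]]' | grep -E "eef|wrist"; python3 -m inch '[[0,0,0,0,0,0],[0,0,0,0,0,0],[0,0,0,0,0,0],[0,0,0,0,0,0],[0,0,0,0,0,0]]' -0.3; python3 -m inch '[[0,0,-0.2,0,0,0],[0,0,-0.4,0,0,0],[0,0,-0.7,0,0,0],[0,0,-1,0,0,0],[0,0,-1,0,0,0]]'
python3 - <<'E'
from h import *
import cv2
ims=[arm.grab_frame(n)[:,:,::-1] for n in("scene","side","wrist")]
for n,i in zip(("scene2","side2","w2"),ims): cv2.imwrite(f"pics/{n}.png",i)
f=lambda im,x,y,w=100,h=75:cv2.resize(im[y:y+h,x:x+w],(400,300),interpolation=cv2.INTER_CUBIC)
w=cv2.resize(ims[2],(480,300))
cv2.imwrite("pics/m3.png",np.vstack([np.hstack([f(ims[0],285,130),f(ims[1],230,130)]),cv2.resize(ims[2][:240],(800,300))]))
E
```

```text
eef_pos: [0.503, 0.1297, 0.0329]
wrist_force: [-2.0, -0.5, 10.1]
clock: 7.5
eef_pos: [0.5026, 0.1296, 0.0322]
tool_rot: [-3.141, 0.0, 1.785]
wrist_force: [0.5, 0.2, -0.5]
opening: 0.65
finger_force: 0.0
clock: 8.0
eef_pos: [0.505, 0.13, 0.1565]
tool_rot: [3.134, -0.001, 1.784]
wrist_force: [0.6, 0.6, -0.1]
opening: 0.653
finger_force: 0.0
```

View pics/m3.png

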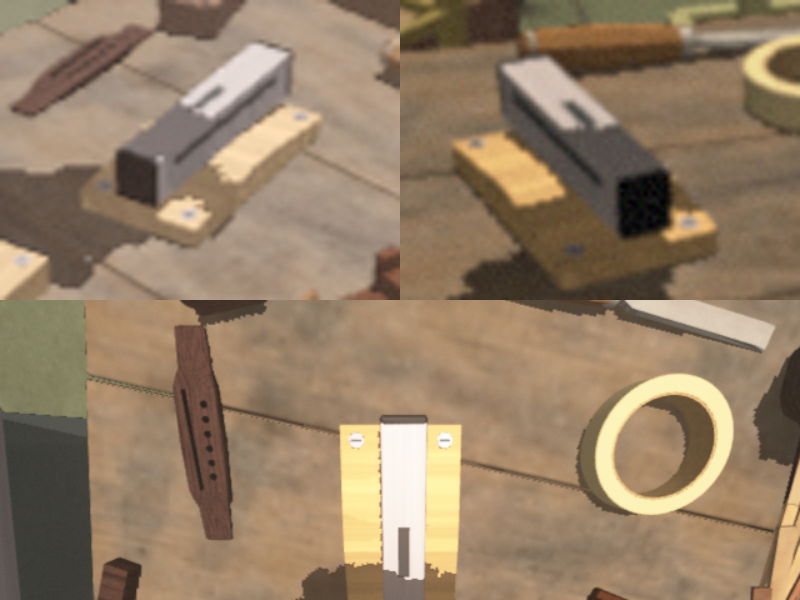

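The bar lies along and across the crowned board, centred and clear at both ends (scene crop (200,120), side crop (580,140)). Next I'll press the left end.

```bash
python3 -m inch '[[0,0,0,0,0,0]]' 1 20 |grep eef; python3 -c "
from h import *
plan([.4866,.2053,.085],1.785,1)"
```

```text
eef_pos: [0.5019, 0.1294, 0.1512]
[0.645, 0.011, 0.551, -0.004, 0.001, -0.0]
```

```bash
python3 -m inch '[[0.33,0.0,0.2,0,0,0],[0.645,0.005,0.5,0,0,0],[0.645,0.005,0.55,0,0,0],[0.645,0.005,0.55,0,0,0],[0.645,0.005,0.55,0,0,0]]'; python3 -m inch '[[0,0,0,0,0,0],[0,0,0,0,0,0]]'|grep eef
```

```text
clock: 8.75
eef_pos: [0.4869, 0.2041, 0.086]
tool_rot: [-3.14, 0.001, 1.784]
wrist_force: [0.6, -0.5, -0.4]
opening: -0.002
finger_force: 0.0
eef_pos: [0.4875, 0.2045, 0.0871]
```

```bash
python3 -m inch '[[0,0,0.1,0,0,0],[0,0,0.2,0,0,0],[0,0,0.21,0,0,0],[0,0,0.21,0,0,0]]'|grep -E "eef|wrist"; for i in 1 2; do python3 -m inch '[[0,0,0.012,0,0,0],[0,0,0.025,0,0,0],[0,0,0.025,0,0,0],[0,0,0.025,0,0,0]]'|grep -E "eef|wrist"; done
```

```text
eef_pos: [0.4863, 0.205, 0.0604]
wrist_force: [-0.3, -0.3, 0.2]
eef_pos: [0.4869, 0.2054, 0.0583]
wrist_force: [0.2, 0.7, 0.3]
eef_pos: [0.4868, 0.2054, 0.0551]
wrist_force: [-0.7, 1.6, 0.8]
```

```bash
for i in 1 2; do python3 -m inch '[[0,0,0.01,0,0,0],[0,0,0.02,0,0,0],[0,0,0.02,0,0,0],[0,0,0.02,0,0,0]]'|grep -E "eef|wrist"; done
```

```text
eef_pos: [0.4867, 0.2053, 0.0527]
wrist_force: [-0.0, 0.3, 0.7]
eef_pos: [0.4869, 0.2055, 0.0511]
wrist_force: [-2.3, -0.2, 12.0]
```

```bash
for i in 1 2; do python3 -m inch '[[0,0,0,0,0,0],[0,0,0,0,0,0],[0,0,0,0,0,0],[0,0,0,0,0,0],[0,0,0,0,0,0]]'|grep -E "eef|wrist|clock"; done; python3 -c "
from h import *
import cv2
cv2.imwrite('pics/side3.png',arm.grab_frame('side')[:,:,::-1]);cv2.imwrite('pics/scene3.png',arm.grab_frame('scene')[:,:,::-1])"
python3 -m inch '[[0,0,-0.05,0,0,0],[0,0,-0.1,0,0,0],[0,0,-0.2,0,0,0],[0,0,-0.35,0,0,0],[0,0,-0.35,0,0,0]]';python3 -c "
from h import *
s=plan([.5025+.0159,.132-.0733,.09],1.785,2)"
```

```text
clock: 11.45
eef_pos: [0.4869, 0.2055, 0.0511]
wrist_force: [-3.3, 0.7, 13.0]
clock: 11.95
eef_pos: [0.4869, 0.2055, 0.0511]
wrist_force: [-3.2, 0.3, 12.4]
clock: 12.55
eef_pos: [0.488, 0.2057, 0.0947]
tool_rot: [3.138, -0.001, 1.785]
wrist_force: [0.4, -0.0, 0.1]
opening: 0.001
finger_force: 0.0
[-0.625, -0.006, 0.019, 0.003, -0.001, -0.0]
[-0.625, -0.006, 0.019, 0.003, -0.001, -0.0]
```

```bash
python3 -m inch '[[-0.4,0,0,0,0,0],[-0.62,0,0,0,0,0],[-0.62,0,0,0,0,0]]'|grep eef;  python3 -m inch '[[-0.4,0,0,0,0,0],[-0.62,0,0.02,0,0,0],[-0.62,0,0.02,0,0,0],[-0.62,0,0.02,0,0,0],[-0.62,0,0.02,0,0,0]]'|grep eef;  python3 -c "
from h import *
import cv2
s=plan([.5025+.0159,.132-.0733,.06],1.785,1)
b=cv2.imread('pics/side3.png');a=arm.grab_frame('side')[:,:,::-1]
f=lambda im,x,y,w=100,h=75:cv2.resize(im[y:y+h,x:x+w],(400,300),interpolation=cv2.INTER_CUBIC)
cv2.imwrite('pics/m4.png',np.hstack([f(b,230,130),f(a,230,130)]))"
```

```text
eef_pos: [0.5033, 0.128, 0.0925]
eef_pos: [0.5182, 0.0614, 0.0899]
[-0.023, -0.003, 0.249, -0.0, -0.002, 0.003]
```

View pics/m4.png

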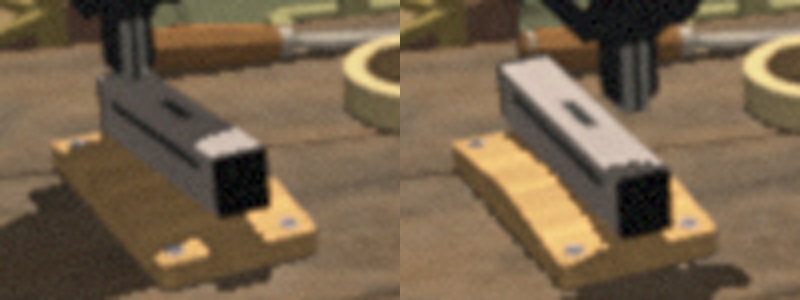

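The left crop shows the bar's left end pressed down to the board and its right end raised. In the right crop the bar lies level again, unshifted, so I'll press the right end.

```bash
python3 -m inch '[[0,0,0.1,0,0,0],[-0.01,0,0.2,0,0,0],[-0.01,0,0.24,0,0,0],[-0.01,0,0.24,0,0,0]]'|grep -E "eef|wrist"; for i in 1 2; do python3 -m inch '[[0,0,0.012,0,0,0],[0,0,0.025,0,0,0],[0,0,0.025,0,0,0],[0,0,0.025,0,0,0]]'|grep -E "eef|wrist"; done
```

```text
eef_pos: [0.5178, 0.0587, 0.0598]
wrist_force: [0.4, -0.8, 0.9]
eef_pos: [0.5188, 0.0588, 0.0583]
wrist_force: [0.5, 0.1, 0.6]
eef_pos: [0.5187, 0.0588, 0.0551]
wrist_force: [0.4, 0.1, 0.6]
```

```bash
for i in 1 2; do python3 -m inch '[[0,0,0.01,0,0,0],[0,0,0.02,0,0,0],[0,0,0.02,0,0,0],[0,0,0.02,0,0,0]]'|grep -E "eef|wrist"; done
```

```text
eef_pos: [0.5186, 0.0588, 0.0526]
wrist_force: [-0.2, -0.1, 1.6]
eef_pos: [0.5188, 0.0587, 0.0512]
wrist_force: [-3.3, -0.4, 14.6]
```

```bash
for i in 1 2; do python3 -m inch '[[0,0,0,0,0,0],[0,0,0,0,0,0],[0,0,0,0,0,0],[0,0,0,0,0,0],[0,0,0,0,0,0]]'|grep -E "eef|wrist|clock"; done
python3 -c "
from h import *
import cv2
cv2.imwrite('pics/side4.png',arm.grab_frame('side')[:,:,::-1])"
python3 -m inch '[[0,0,-0.05,0,0,0],[0,0,-0.1,0,0,0],[0,0,-0.3,0,0,0],[0,0,-0.6,0,0,0],[0,0,-0.6,0,0,0]]'|grep eef
python3 -m inch '[[0,0,0,0,0,0],[0,0,0,0,0,0]]' -0.3 |grep eef;python3 -c "
from h import *
import cv2
s=plan([.5027,.1297,.12],1.785,1)
b=cv2.imread('pics/side4.png');a=arm.grab_frame('side')[:,:,::-1]
f=lambda im,x,y,w=100,h=75:cv2.resize(im[y:y+h,x:x+w],(400,300),interpolation=cv2.INTER_CUBIC)
cv2.imwrite('pics/m5.png',np.hstack([f(b,230,130),f(a,230,130)]))"
```

```text
clock: 15.9
eef_pos: [0.5188, 0.0587, 0.0512]
wrist_force: [-2.2, -0.9, 14.5]
clock: 16.4
eef_pos: [0.5188, 0.0587, 0.0512]
wrist_force: [-3.0, -0.7, 13.9]
eef_pos: [0.5209, 0.0589, 0.1261]
eef_pos: [0.5181, 0.0588, 0.1217]
[0.604, 0.0, 0.015, -0.002, -0.0, 0.0]
```

View pics/m5.png

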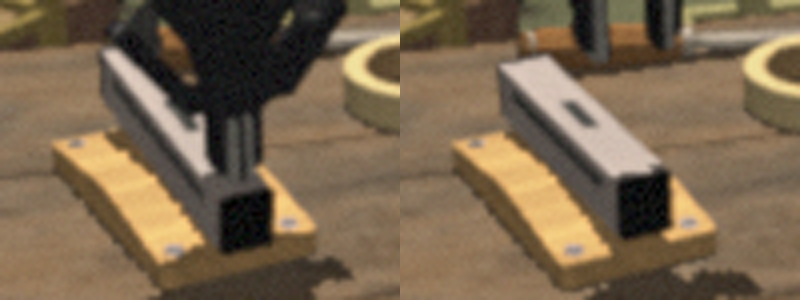

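The right end met the board, and the bar has returned to level in the same place. Now I'll regrasp it.

```bash
python3 -m inch '[[0.3,0,0,0,0,0],[0.605,0,0.01,0,0,0],[0.605,0,0.01,0,0,0],[0.605,0,0.01,0,0,0],[0.605,0,0.01,0,0,0]]'|grep -E "eef|open"; python3 -m inch '[[0,0,0.2,0,0,0],[0,0,0.5,0,0,0],[0,0,0.68,0,0,0],[0,0,0.68,0,0,0],[0,0,0.68,0,0,0]]'|grep -E "eef|wrist";python3 -m inch '[[0,0,0,0,0,0],[0,0,0,0,0,0]]' |grep eef;python3 -c "
from h import *
s=plan([.5027,.1297,.0335],1.785,1)"
```

```text
eef_pos: [0.503, 0.1287, 0.1206]
opening: 0.649
eef_pos: [0.5034, 0.1286, 0.0397]
wrist_force: [0.1, 1.0, -0.1]
eef_pos: [0.504, 0.1297, 0.0407]
[0.002, -0.011, 0.06, 0.004, -0.0, -0.001]
```

```bash
python3 -m inch '[[0,-0.005,0.05,0,0,0],[0,-0.005,0.05,0,0,0],[0,-0.005,0.05,0,0,0]]'|grep -E "eef|wrist"; python3 -m inch '[[0,0,0,0,0,0],[0,0,0,0,0,0],[0,0,0,0,0,0],[0,0,0,0,0,0],[0,0,0,0,0,0]]' 1 50;  python3 -m inch '[[0,0,-0.3,0,0,0],[0,0,-0.75,0,0,0],[0,0,-0.75,0,0,0],[0,0,-0.75,0,0,0],[0,0,-0.75,0,0,0]]'; python3 -c "
from h import *
plan([.697,.0519,.12],1.39,2)"
```

```text
eef_pos: [0.5026, 0.1296, 0.0335]
wrist_force: [-0.3, 1.0, 0.7]
clock: 19.2
eef_pos: [0.5028, 0.1296, 0.0338]
tool_rot: [3.141, -0.0, 1.785]
wrist_force: [-0.6, -0.6, 5.0]
opening: 0.341
finger_force: 49.8
clock: 19.7
eef_pos: [0.5017, 0.1295, 0.1224]
tool_rot: [-3.14, 0.0, 1.785]
wrist_force: [-0.1, -0.6, -3.2]
opening: 0.342
finger_force: 51.1
[-0.489, 0.726, 0.009, -0.002, 0.0, 0.395]
[-0.337, 0.808, 0.009, -0.002, 0.0, 0.395]
```

```bash
python3 -m inch '[[-0.24,0.36,0,0,0,0.2],[-0.49,0.72,0.01,0,0,0.395],[-0.49,0.72,0.01,0,0,0.395]]' |grep eef&& python3 -m inch '[[-0.17,0.4,0,0,0,0.2],[-0.34,0.81,0,0,0,0.395],[-0.34,0.81,0,0,0,0.395],[-0.34,0.81,0,0,0,0.395],[-0.34,0.81,0,0,0,0.395]]'|grep -E "eef|rot"; python3 -m inch '[[0,0,0,0,0,0],[0,0,0,0,0,0],[0,0,0,0,0,0]]'|grep -E "eef|rot"; python3 -c "
from h import *
plan([.697,.0519,.055],1.39)"
```

```text
eef_pos: [0.6039, 0.0866, 0.1202]
eef_pos: [0.6956, 0.0518, 0.1202]
tool_rot: [-3.138, 0.001, 1.391]
eef_pos: [0.697, 0.0519, 0.1226]
tool_rot: [-3.142, -0.0, 1.391]
[-0.0, 0.0, 0.564, -0.0, -0.001, 0.001]
```

```bash
python3 -m inch '[[0,0,0.3,0,0,0],[0,0,0.52,0,0,0],[0,0,0.52,0,0,0],[0,0,0.52,0,0,0],[0,0,0.52,0,0,0]]'|grep -E "eef|wrist";python3 -m inch '[[0,0,0,0,0,0],[0,0,0,0,0,0],[0,0,0,0,0,0]]'|grep -E "eef|rot|wrist"; python3 -c "
from h import *
plan([.697,.0519,.038],1.39)"
```

```text
eef_pos: [0.6986, 0.0512, 0.0618]
wrist_force: [0.1, 0.5, -2.7]
eef_pos: [0.6977, 0.0513, 0.0607]
tool_rot: [3.141, -0.0, 1.39]
wrist_force: [-0.0, -0.4, -3.1]
[0.004, -0.007, 0.189, 0.002, -0.001, -0.0]
```

```bash
python3 -m inch '[[0,-0.005,0.06,0,0,0],[0,-0.005,0.12,0,0,0],[0,-0.005,0.18,0,0,0],[0,-0.005,0.18,0,0,0],[0,-0.005,0.18,0,0,0]]'|grep -E "eef|wrist";python3 -m inch '[[0,0,0.02,0,0,0],[0,0,0.03,0,0,0],[0,0,0.03,0,0,0]]'|grep -E "eef|rot|wrist"; python3 -m inch '[[0,0,0.01,0,0,0],[0,0,0.015,0,0,0],[0,0,0.015,0,0,0]]'|grep -E "eef|rot|wrist"
```

```text
eef_pos: [0.6966, 0.0513, 0.0378]
wrist_force: [-0.1, -0.4, -3.0]
eef_pos: [0.6968, 0.0514, 0.0347]
tool_rot: [-3.142, 0.0, 1.39]
wrist_force: [-0.2, 0.3, -3.5]
eef_pos: [0.6968, 0.0514, 0.0329]
tool_rot: [-3.142, 0.0, 1.39]
wrist_force: [-0.4, -1.1, -3.4]
```

```bash
python3 -m inch '[[0,0,0.005,0,0,0],[0,0,0.01,0,0,0],[0,0,0.01,0,0,0]]'|grep -E "eef|wrist"; python3 -m inch '[[0,0,0,0,0,0],[0,0,0,0,0,0],[0,0,0,0,0,0],[0,0,0,0,0,0],[0,0,0,0,0,0]]' -0.3;python3 -m inch '[[0,0,-0.2,0,0,0],[0,0,-0.5,0,0,0],[0,0,-1,0,0,0],[0,0,-1,0,0,0]]'|grep eef;python3 -m inch '[[0,0,-0.4,0,0,0],[0,0,-0.4,0,0,0],[0,0,-0.4,0,0,0],[0,0,-0.4,0,0,0]]'
python3 - <<'E'
from h import *
import cv2
a,b,w=[arm.grab_frame(n)[:,:,::-1] for n in("scene","side","wrist")]
f=lambda im,x,y,w=100,h=75:cv2.resize(im[y:y+h,x:x+w],(400,300),interpolation=cv2.INTER_CUBIC)
cv2.imwrite("pics/m6.png",np.vstack([np.hstack([f(a,325,165),f(b,320,130)]),np.hstack([cv2.resize(w[60:270,180:460],(400,300)),cv2.resize(a,(400,300))])]))
E
```

```text
eef_pos: [0.6969, 0.0514, 0.0319]
wrist_force: [-0.1, -0.4, -1.7]
clock: 23.5
eef_pos: [0.6969, 0.0514, 0.0318]
tool_rot: [3.141, -0.0, 1.39]
wrist_force: [-0.8, -0.5, 0.3]
opening: 0.649
finger_force: 0.0
eef_pos: [0.6997, 0.051, 0.1579]
clock: 24.3
eef_pos: [0.6963, 0.0515, 0.1988]
tool_rot: [-3.14, 0.0, 1.39]
wrist_force: [-0.2, 0.4, -0.5]
opening: 0.654
finger_force: 0.0
```

View pics/m6.png

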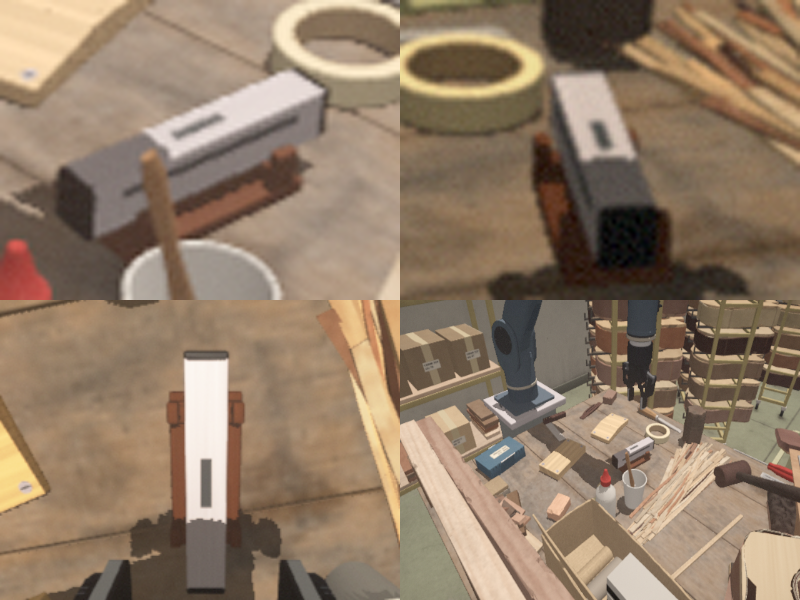

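The bar sits level in both saddles at its original pixels (scene crop (190,160)), and nothing else has moved. I'm handing the job in.

```bash
python3 -c "
from station import arm
print(arm.hand_in())"
```

```text
the job is handed in; nothing more can be done
None
```

The straightedge was centred on the crowned board, rocked left then right, each end pressed to the board and held for 1 s, and returned to both cradle saddles; the job was handed in at about 24 s, and the hand-in returned no verdict.

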